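# Prime the softener pump, then hold the flush timer at its third click

## Task

Prime the softener pump: pull its ball-ended lever all the way down, then keep hold of it and ease it slowly back up to rest (over two seconds or more, never letting it fly back), and let it go. Then press the flush timer's sprung dial round clockwise past its first two clicks to the third (not on to the fourth), and hold it there against its spring: finish while still holding the dial. Leave the other things on the counter where they are.

Things in the scene. Friction and masses are not known exactly. Their poses are not given: they have to be found in the camera images.
- pump_pivot (a point): Hinge point of the hand pump's lever, 150 mm above the counter over the centre of the pump's metal barrel (68 mm across, on a 120 x 100 mm steel foot fixed to the counter). Axes fixed to the pump: z up, -x to the side on which the lever sticks out (it swings in the x-z plane), y the hinge line. Pump and timer may stand left or right.
- pump_ball (a point): Centre of the black ball, 32 mm across, on the free end of the pump's lever (a 14 mm round steel bar), 170 mm from the pivot. At rest the lever slopes up from the pivot, 0.45 rad above level, the ball about 224 mm above the counter; fully down the lever is 0.35 rad below level, the ball about 92 mm above the counter.
- pump_lever (a joint): Angle of the pump's lever in rad: 0 at rest (top), growing as it is pulled down to the stop at 0.8. Its spring pushes up at the ball with about 4 N at rest and 8.5 N fully down; let go, it flies back up.
- dial_grip (a point): Point on the dial's turning axis, in the upper part of its grip bar, 120 mm above the counter. The dial is a grey disc 68 mm across (top 100 mm above the counter) with an upright bar across its centre, 56 mm long, 14 mm wide, 30 mm high (top at 130 mm). Axes turn with the dial: z up, x along the bar, -x to its nose end, which has a small steel pointer.
- timer_top (a point): Point on the dial's axis on the flat top, 85 mm above the counter, of the white flush timer, a 170 x 140 mm box fixed to the counter. Axes fixed to the box: z up, -x to its front. At home the dial's nose points 0.6 rad counter-clockwise (seen from above) from -x, at the third click 0.6 rad clockwise from -x. A short black line marks home; four black pips clockwise of it mark clicks 1 to 4.
- dial (a joint): Angle of the dial in rad: 0 at home, growing clockwise seen from above. Clicks (felt as ripples of torque) lie at 0.4, 0.8, 1.2 and 1.6; the stop is at 1.7. The third click is 1.2. A spring always drives it back home: about 0.09 N m at home, 0.21 N m at the third click, with ripples of about 0.07 N m either way.
- bowl: Bystander: round glass bowl, 100 mm across, 60 mm high; origin at the centre of its underside.
- pin_a: Bystander: yellow plastic clothespin lying flat, 72 mm long (x), 10 mm high; origin at the centre of its underside.
- pin_b: Bystander: the second yellow clothespin, same size.
- bottle: Bystander: white plastic bottle, 72 mm across, 210 mm high; origin at the centre of its underside.
- cup: Bystander: clear plastic measuring cup, 70 mm across, 75 mm high; origin at the centre of its underside.
- brush: Bystander: laundry brush lying flat, 180 mm long (x); origin under its middle.
Not all that is in view belongs to the job. What is shaped like the part that bears dial_grip but blue is not meant.

How it is judged:
By the outcome, as a careful person would: the job done as asked, in the order asked, and still so for the second after the job is handed in, while the arm keeps its last pose, push and grip.
It also fails if it takes over 54 s, if anything falls off the work surface, if the arm or the gripper's body presses on something with over 40 N, if the wrist force passes 120 N, or if a joint passes its speed limit or range.

## Robot

A 6-joint arm with a two-finger parallel gripper is mounted at the origin on the work surface. World frame = base frame: x ahead of the robot, y to its left, z up, the work surface at z = 0. Lengths are in mm, angles in rad, forces in N, time in s.
With the tool pointing down it reaches from about 400 to 825 mm from the base axis. Payload 7 kg.
Tool frame: the origin (TCP) lies at the very end of the fingers, on their centre line; the grasp point (between the pads) lies env.tcp_to_grasp behind it (env.tcp_to_grasp is the distance from the TCP to the grasp point, in mm); z points along the fingers, x is the direction in which the jaws open and shut, and the axes are right-handed (so a half turn about z gives the same grasp; the last joint's range is limited). The gripper opens to 85 mm and grips with 20 to 120 N. Pads are 22 mm wide; open, the fingers measure 114 mm over their backs; the gripper's body (76 mm by 85 mm) begins 54 mm behind the grasp point. The pads swing forward as they close: fully open they stand 13 mm farther back than shut.
Start: joints at [-0.945, 0.359, 0.012, 0, -1.224, -0.288], TCP at [223.676, -636.839, 203.902] pointing down, gripper open.
Joint ranges: [-3.07, 3.07], [-1.43, 2.12], [-1.02, 1.25], [-3.03, 1.67], [-3.05, -0], [-3.03, 3.03]. Speed limits (rad/s): [2.39, 2.39, 3.01, 3.14, 3.14, 3.14].

## Interface

Orientations are given as [roll, pitch, yaw] about the fixed x, y, z axes, in that order (R = Rz(yaw) Ry(pitch) Rx(roll)).
In Python, from bench import env, cams gives the robot as it stands.
- The arm moves only by the tool apply_moves, never from a script. Its argument "steps" is a list that holds one entry, the list of rows, each a list of 7 numbers: the opening, from 0 (shut) to 1 (fully open), then the shift along the tool's x, y, z in m, then the turn, a rotation vector about the tool's x, y, z in rad. A call has 1 to 10 rows; each row shifts and turns the pose as measured when the row begins, along the tool's axes as they then stand; what a row does not reach is not made up. A row lasts 1/8 s, in which the tool goes at most 62.5 mm and 10.7 degrees, less where a joint would pass 70% of its speed; a pose out of reach is approached as far as the arm can. A call is refused whole if a number of a shift passes 0.0625 or a number of a turn 0.188, either way. A call with a gripper value outside its range is refused whole. The fingers move at their own pace and stop on an object; "squeeze" is the grip in N (left out, the last holds). Time passes only in rows, so rows that do not move let the fingers close. It gives the time, the measured TCP pose, the force and the opening at its end, in the units of the state.
- env.get_state(): the state, without advancing time (a new reading comes with each control period).
- cams.camera(name): name is "side" or "top"; returns the picture (384x512x3 uint8, red, green, blue); there is no depth.
- cams.camera_params(name): a dict with "fx", "fy", "cx", "cy" (pixels), "R" (3x3) and "t" (3): a world point X has camera coordinates R X + t. Camera axes: x right, y down, z forward; pixel columns grow to the right and rows downward; lengths in mm; the calibration is good to about 2 mm. A picture is of the moment at which its call begins. camera_params takes no time and is no camera call.
- env.sign_off(): hands the job in, once; it reports no verdict.
The state is a dict: "clock": time; "joint_positions": joint angles; "joint_velocities": joint speeds; "tau": joint torques, N m; "position": TCP position; "ee_rot": TCP orientation; "wrist_force": force on the tool from outside, world axes, zero at the start; "torque": the same for the moment, N m; "finger_gap": finger opening in mm.
Only numpy, scipy, OpenCV 4.12 (cv2) and the standard library are available. Lean on these libraries where they do the work, as an engineer would, in place of code of your own. Each camera call takes 0.05 s, during which the arm holds its last target. There are 200 camera calls.

## Working session

There is one attempt and no reset: what is moved stays moved. The work goes in short steps, Python scripts to look and compute and a tool call to move; the robot and the scene stay as the last step left them, time stands still between calls to the robot, and variables do not carry over. Pictures are saved under pics/ and viewed, about 8 in all and at most 12, crops included, and the job is handed in when it is done.

Besides the shell and the picture viewer there is one more tool, called after "Request:" in YAML: its name, and indented under it one key for each argument. apply_moves: Moves the arm, as the interface text tells. Its arguments: {"type":"object","properties":{"steps":{"type":"array","items":{"type":"array","items":{"type":"array","items":{"type":"number"}}}},"squeeze":{"type":"number"}},"required":["steps"]}

```bash
mkdir -p pics; ls; python3 - <<'E'
from bench import env,cams
import cv2
for n in("side","top"):
    im=cams.camera(n); cv2.imwrite(f"pics/{n}0.png",cv2.resize(im[:,:,::-1],(800,600),interpolation=cv2.INTER_CUBIC))
    p=cams.camera_params(n); print(n,p)
print(env.tcp_to_grasp, env.get_state())
E
```

```text
pics
side {'fx': 395.69635779560446, 'fy': 395.69635779560446, 'cx': 252.38588371639736, 'cy': 192.67803864105147, 'R': array([[-0.77443916, -0.63257595, -0.00957366],
       [-0.37532016,  0.47156732, -0.79797183],
       [ 0.50929241, -0.61438744, -0.60261871]]), 't': array([ 378.9534221,  359.2663466, 1040.9870256])}
top {'fx': 362.45182413650144, 'fy': 362.45182413650144, 'cx': 254.10296079880405, 'cy': 181.89575234024983, 'R': array([[-0.01679422, -0.99984895, -0.00447479],
       [-0.98333383,  0.0173268 , -0.18098164],
       [ 0.18103184,  0.00136077, -0.98347629]]), 't': array([ -47.36037105,  566.35538329, 1450.7625049 ])}
18.700000000000003 {'clock': 0.1, 'joint_positions': array([-9.44860657e-01,  3.59314750e-01,  1.11627071e-02, -3.04423043e-04,
       -1.22407395e+00, -2.88104712e-01]), 'joint_velocities': array([ 0.00071314, -0.00232077,  0.00109099,  0.0010669 , -0.00107981,
       -0.001735  ]), 'tau': array([-1.23635647e-03, -5.84764516e+01,  2.94106954e+01,  6.95469707e+00,
       -3.22293650e-03, -1.48882566e-05]), 'position': array([ 223.54921499, -636.42447002,  203.06378166]), 'ee_rot': array([-3.14146080e+00, -1.45206363e-03,  1.90852354e+00]), 'wrist_force': array([ 0.66976193, -0.22713941, -0.03567347]), 'torque': array([0.02251698, 0.02424143, 0.05098961]), 'finger_gap': 85.53376052308374}
```

View pics/side0.png

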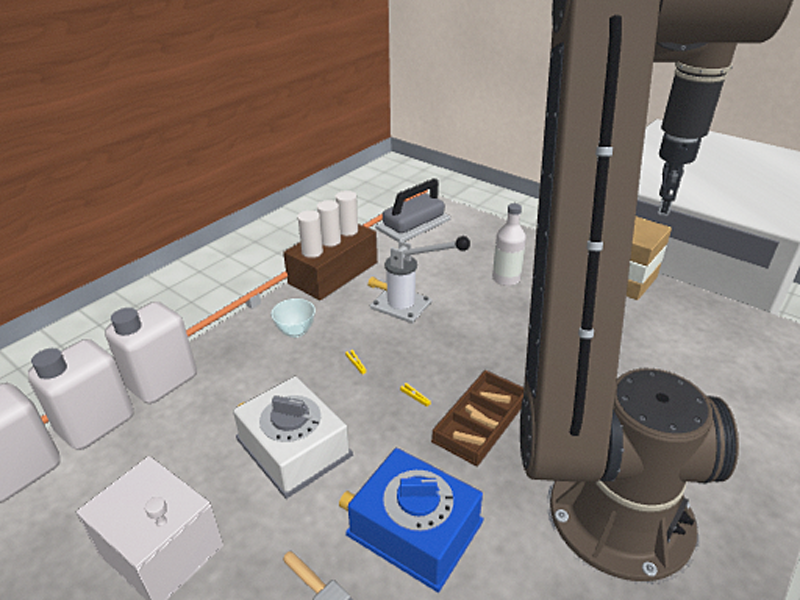

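View pics/top0.png

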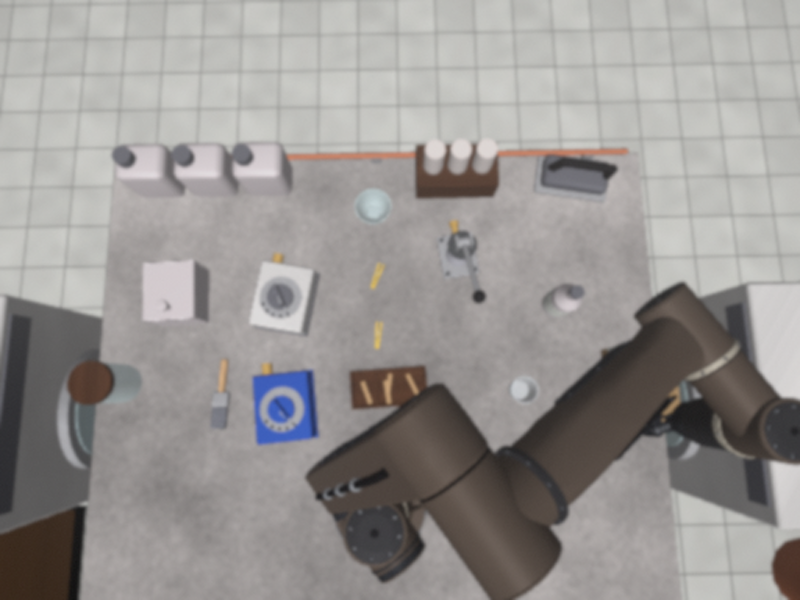

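Side: ball at about (462,243)/800, pump barrel at (400,285), white timer dial at (289,410). Top: ball at (479,296), dial at (281,297). Next, an enlarged mosaic.

```bash
python3 - <<'E'
from bench import cams
import cv2,numpy as np
S=cams.camera("side")[:,:,::-1];T=cams.camera("top")[:,:,::-1]
def c(im,u,v,k=5): 
    return cv2.resize(im[v:v+60,u:u+80],(400,300),interpolation=cv2.INTER_CUBIC)
m=np.vstack([np.hstack([c(S,228,145),c(T,260,140)]),np.hstack([c(S,148,235),c(T,145,160)])])
m[300]=0;m[:,400]=0
cv2.imwrite("pics/m1.png",m)
E
```

```text
(no output)
```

View pics/m1.png

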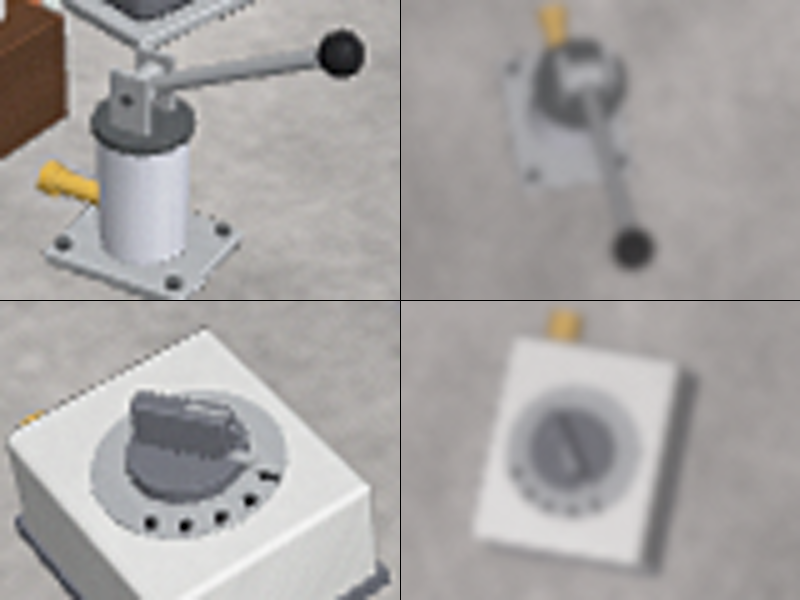

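```bash
cat > h.py <<'E'
from bench import env,cams
import numpy as np
from scipy.optimize import least_squares
P={n:cams.camera_params(n) for n in("side","top")}
def proj(n,X):
    p=P[n];c=p["R"]@np.asarray(X,float)+p["t"]
    return np.array([p["fx"]*c[0]/c[2]+p["cx"],p["fy"]*c[1]/c[2]+p["cy"]])
def planez(n,uv,z):
    p=P[n];d=p["R"].T@np.array([(uv[0]-p["cx"])/p["fx"],(uv[1]-p["cy"])/p["fy"],1]);o=-p["R"].T@p["t"]
    return o+d*(z-o[2])/d[2]
def tri(a,b): 
    r=least_squares(lambda X:np.r_[proj("side",X)-a,proj("top",X)-b],[500,0,100]);return r.x,r.fun
def m(n,x,y,u,v): return (n,np.array([(x+.5)/5-.5+u,(y+.5)/5-.5+v]))
E
python3 - <<'E'
from h import *
np.set_printoptions(precision=1,suppress=True)
sp=lambda x,y:m("side",x,y,228,145);tp=lambda x,y:m("top",x-400,y,260,140)
sd=lambda x,y:m("side",x,y-300,148,235);td=lambda x,y:m("top",x-400,y-300,145,160)
b=tri(sp(340,53)[1],tp(632,248)[1]);print("ball",b)
for z in(0,8): print([planez(*sp(*q),z) for q in((64,242),(174,283),(223,230))],[planez(*tp(*q),z) for q in((514,68),(532,175),(621,160))])
print("cap",planez(*tp(580,84),125),[planez(*sp(143,124),z) for z in(115,120,125,130)])
print("ring",planez(*sd(188.5,464),85),planez(*td(572,452),85))
print("corners side",[planez(*sd(*q),85) for q in((207,330),(10,437),(368,490))])
print("corners top",[planez(*td(*q),85) for q in((518,338),(681,362),(640,565),(474,541))])
print("bar top side ends",[planez(*sd(*q),130) for q in((134,397),(243,425))])
print("pip side",[planez(*sd(*q),85) for q in((270,476),(249,500),(221,518),(185,526),(150,523))])
E
```

```text
ball (array([ 502.9, -246.2,  224.1]), array([-0.1, -0. ,  0.1,  0.1]))
[array([ 708.4, -195.4,   -0. ]), array([ 610.9, -208. ,    0. ]), array([ 622.1, -283.8,    0. ])] [array([ 699.7, -182.3,    0. ]), array([ 604.5, -194.8,    0. ]), array([ 616.3, -271.9,   -0. ])]
[array([ 701.4, -187.5,    8. ]), array([ 604.7, -200. ,    8. ]), array([ 615.8, -275.1,    8. ])] [array([ 697.6, -181.6,    8. ]), array([ 602.8, -194.1,    8. ]), array([ 614.6, -270.8,    8. ])]
cap [ 652.4 -224.4  125. ] [array([ 654.8, -226.3,  115. ]), array([ 650.1, -220.5,  120. ]), array([ 645.3, -214.6,  125. ]), array([ 640.6, -208.8,  130. ])]
ring [529.2 246.8  85. ] [531.4 246.7  85. ]
corners side [array([599.7, 165.8,  85. ]), array([623.6, 296.4,  85. ]), array([437.8, 197.8,  85. ])]
corners top [array([626.5, 292.8,  85. ]), array([604.1, 159.3,  85. ]), array([439. , 190.4,  85. ]), array([460.6, 323.7,  85. ])]
bar top side ends [array([554.6, 256.9, 130. ]), array([492.7, 234. , 130. ])]
pip side [array([487.3, 224.4,  85. ]), array([483.9, 244. ,  85. ]), array([486.6, 262.6,  85. ]), array([497.8, 278.7,  85. ]), array([514.2, 289.2,  85. ])]
```

Request:
apply_moves:
  steps:
    - [[1, 0, 0, -0.045, 0, 0, 0.104], [1, 0, 0, -0.045, 0, 0, 0.104], [1, 0.04, 0.038, 0, 0, 0, 0], [1, 0.04, 0.038, 0, 0, 0, 0], [1, 0.04, 0.038, 0, 0, 0, 0], [1, 0.04, 0.038, 0, 0, 0, 0], [1, 0.04, 0.038, 0, 0, 0, 0], [1, 0.04, 0.038, 0, 0, 0, 0], [1, 0.04, 0.038, 0, 0, 0, 0], [1, 0, 0, 0, 0, 0, 0]]
  squeeze: 60

```text
clock: 1.45
position: [459.3, -316.5, 293.9]
ee_rot: [-3.14, -0.006, 1.691]
wrist_force: [0.2, -0.2, 0.6]
finger_gap: 85.6
```

```bash
cat >> h.py <<'E'
from scipy.spatial.transform import Rotation as Ro
np.set_printoptions(precision=4,suppress=True)
def go(target,rpy=None):
    s=env.get_state();R=Ro.from_euler("xyz",s["ee_rot"])
    d=R.inv().apply(np.asarray(target)-s["position"])/1000
    print("t",s["clock"],"pos",s["position"],"rpy",s["ee_rot"],"F",s["wrist_force"],"gap",s["finger_gap"])
    print("shift",d,"turn",(R.inv()*Ro.from_euler("xyz",rpy)).as_rotvec() if rpy is not None else "")
E
python3 -c "
from h import *
go([503,-246.5,203],[np.pi,0,1.70])"
```

```text
t 1.45 pos [ 459.3281 -316.5147  293.9445] rpy [-3.1405 -0.0056  1.6908] F [ 0.1998 -0.2249  0.6209] gap 85.5770696337243
shift [0.0638 0.0518 0.0912] turn [-0.0011 -0.0056 -0.0092]
```

Request:
apply_moves:
  steps:
    - [[1, 0.032, 0.026, 0, 0, -0.003, -0.005], [1, 0.032, 0.026, 0, 0, -0.003, -0.004], [1, 0, 0, 0, 0, 0, 0], [1, 0, 0, 0.025, 0, 0, 0]]

```text
clock: 1.95
position: [504.4, -246.0, 270.2]
ee_rot: [3.14, 0.002, 1.7]
wrist_force: [-0.7, -0.8, -0.1]
finger_gap: 85.3
```

```bash
python3 - <<'E'
from h import *
import cv2
go([503,-246.5,203],[np.pi,0,1.70])
a=cams.camera("side")[:,:,::-1];b=cams.camera("top")[:,:,::-1]
f=lambda i,u,v:cv2.resize(i[v:v+120,u:u+80],(400,600),interpolation=cv2.INTER_CUBIC)
cv2.imwrite("pics/g1.png",np.hstack([f(a,250,80),f(b,265,110)]))
E
```

```text
t 1.95 pos [ 504.4228 -245.9516  270.2012] rpy [3.1403 0.002  1.7003] F [-0.7025 -0.7664 -0.0906] gap 85.27147372650748
shift [-0.0002 -0.0016  0.0672] turn [0.0013 0.002  0.0003]
```

View pics/g1.png

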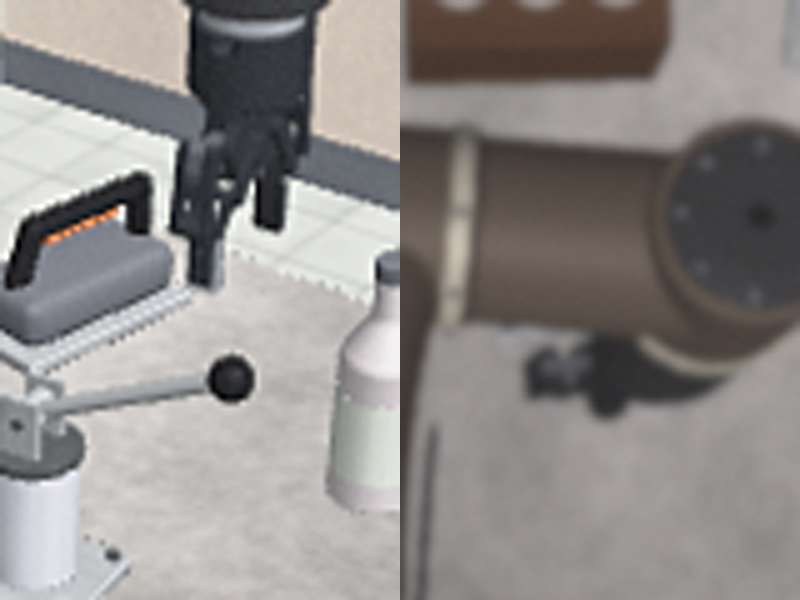

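The fingers straddle the ball, which is at (232,378) in the left crop. Next: descend and close.

Request:
apply_moves:
  steps:
    - [[1, 0, -0.001, 0.035, 0, 0, 0], [1, 0, 0, 0.033, 0, 0, 0], [0, 0, 0, 0, 0, 0, 0], [0, 0, 0, 0, 0, 0, 0], [0, 0, 0, 0, 0, 0, 0], [0, 0, 0, 0, 0, 0, 0], [0, 0, 0, 0, 0, 0, 0], [0, 0, 0, 0, 0, 0, 0]]
  squeeze: 60

```text
clock: 3.05
position: [500.3, -245.2, 203.5]
ee_rot: [-3.141, -0.005, 1.696]
wrist_force: [1.7, -3.4, -8.8]
finger_gap: 22.6
```

```bash
python3 - <<'E'
from h import *
go([503,-246.5,203],[np.pi,0,1.70])
th=np.linspace(0,.82,11)-.45
r=170*np.c_[np.cos(th),-np.sin(th)]
print(np.diff(r,axis=0)) # outward (tool -y), up
E
```

```text
t 3.05 pos [ 500.2787 -245.2482  203.509 ] rpy [-3.1409 -0.0052  1.6958] F [ 1.6822 -3.4399 -8.7861] gap 22.64915252513208
shift [-0.0016  0.0025  0.0005] turn [-0.0007 -0.0052 -0.0042]
[[  5.5423 -12.7866]
 [  4.4763 -13.1976]
 [  3.3803 -13.5199]
 [  2.2615 -13.7514]
 [  1.1276 -13.8904]
 [ -0.0139 -13.9361]
 [ -1.1554 -13.8881]
 [ -2.289  -13.7468]
 [ -3.4073 -13.5131]
 [ -4.5027 -13.1886]]
```

```bash
python3 - <<'E'
from h import *
import cv2
go([503,-246.5,203],[np.pi,0,1.70])
a=cams.camera("side")[:,:,::-1]
cv2.imwrite("pics/g2.png",cv2.resize(a[120:180,260:340],(800,600),interpolation=cv2.INTER_CUBIC))
E
```

```text
t 3.05 pos [ 500.2787 -245.2482  203.509 ] rpy [-3.1409 -0.0052  1.6958] F [ 1.6822 -3.4399 -8.7861] gap 22.64915252513208
shift [-0.0016  0.0025  0.0005] turn [-0.0007 -0.0052 -0.0042]
```

View pics/g2.png

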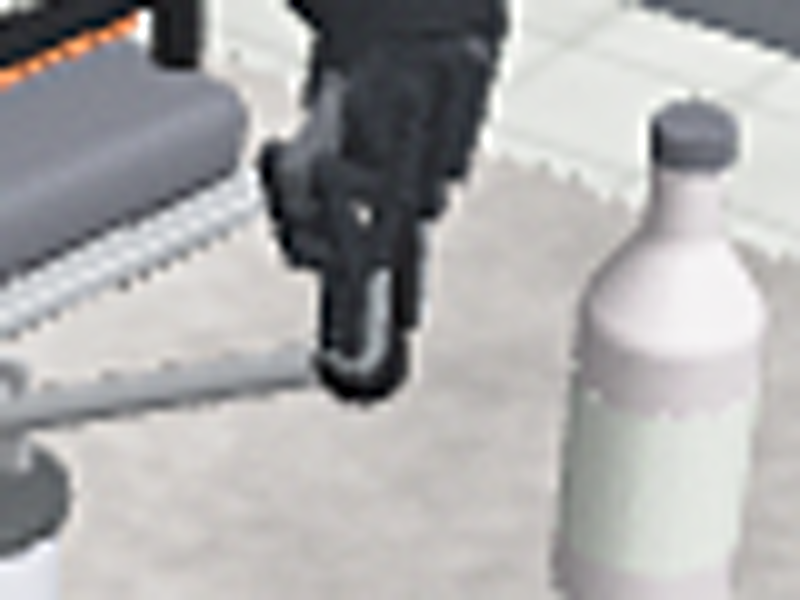

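```bash
python3 - <<'E'
from h import *
for y in (43,57):
  for z in(270,283): print("open",y,z,(proj("side",[504.4-.13*y*0-.129*y,-246+y,z])-[250,80])*5)
for y in (11,18,25):
  for z in(203,210,220,230): print("shut",y,z,(proj("side",[500.3-.129*y,-245.2+y,z])-[260,120])*10)
print("ball",(proj("side",[502.9,-246.2,224])-[260,120])*10)
print(env.get_state()["torque"])
E
```

```text
open 43 270 [198.3573 344.3928]
open 43 283 [199.3292 326.59  ]
open 57 270 [187.9533 354.2664]
open 57 283 [188.867  336.3894]
shut 11 203 [341.0262 425.0297]
shut 11 210 [342.165  407.2183]
shut 11 220 [343.8046 381.5739]
shut 11 230 [345.4594 355.6919]
shut 18 203 [331.2931 434.9136]
shut 18 210 [332.4047 417.0693]
shut 18 220 [334.0051 391.3768]
shut 18 230 [335.6204 365.4452]
shut 25 203 [321.4891 444.8696]
shut 25 210 [322.573  426.9923]
shut 25 220 [324.1336 401.2515]
shut 25 230 [325.7088 375.2705]
ball [354.9408 352.2063]
[-0.3644 -0.4004  0.0354]
```

Gap 22.6 mm instead of 32, and the tips look higher than expected, so the pads sit high on the ball. I'll open, go about 16 mm lower and regrip.

Request:
apply_moves:
  steps:
    - [[1, 0, 0, 0, 0, 0, 0], [1, 0, 0, 0, 0, 0, 0], [1, 0, 0, 0, 0, 0, 0], [1, -0.0015, 0.003, 0.009, 0, -0.005, -0.004], [1, 0, 0, 0.008, 0, 0, 0], [1, 0, 0, 0, 0, 0, 0]]

```text
clock: 3.85
position: [504.7, -247.4, 187.3]
ee_rot: [3.14, 0.002, 1.7]
wrist_force: [-0.5, 0.5, 0.0]
finger_gap: 85.2
```

```bash
python3 - <<'E'
from h import *
import cv2
go([503,-246.5,187],[np.pi,0,1.70])
print(proj("side",[223.5,-636.4,216])*1.5625)
a=cams.camera("side")[:,:,::-1]
cv2.imwrite("pics/g3.png",cv2.resize(a[120:180,260:340],(800,600),interpolation=cv2.INTER_CUBIC))
E
```

```text
t 3.85 pos [ 504.7171 -247.4223  187.3347] rpy [3.1397 0.0022 1.7001] F [-0.5241  0.5053  0.0351] gap 85.17772117004186
shift [ 0.0011 -0.0016  0.0003] turn [0.0019 0.0022 0.0001]
[659.1818 214.9835]
```

View pics/g3.png

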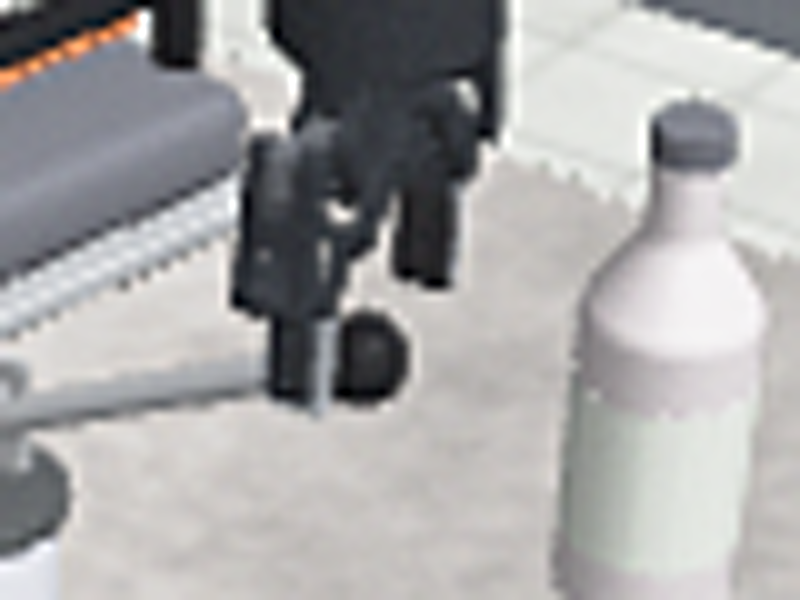

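The near fingertip is at (315,405) and the far one at (425,280), so the tips sit about 25 mm higher than the TCP reading implies. I'll drop 6 mm more and close.

Request:
apply_moves:
  steps:
    - [[1, 0.001, -0.0015, 0.006, 0, 0, 0], [0, 0, 0, 0, 0, 0, 0], [0, 0, 0, 0, 0, 0, 0], [0, 0, 0, 0, 0, 0, 0], [0, 0, 0, 0, 0, 0, 0], [0, 0, 0, 0, 0, 0, 0], [0, 0, 0, 0, 0, 0, 0]]
  squeeze: 60

```text
clock: 4.78
position: [503.2, -245.1, 182.3]
ee_rot: [3.138, 0.001, 1.7]
wrist_force: [-0.5, -0.1, -1.5]
finger_gap: 29.4
```

Request:
apply_moves:
  steps:
    - [[1, 0, 0, 0, 0, 0, 0], [1, 0, 0, 0, 0, 0, 0], [1, 0, -0.0005, 0.006, 0.002, 0, 0], [1, 0, 0, 0, 0, 0, 0], [0, 0, 0, 0, 0, 0, 0], [0, 0, 0, 0, 0, 0, 0], [0, 0, 0, 0, 0, 0, 0], [0, 0, 0, 0, 0, 0, 0], [0, 0, 0, 0, 0, 0, 0], [0, 0, 0, 0, 0, 0, 0]]
  squeeze: 60

```text
clock: 6.02
position: [502.5, -245.2, 175.9]
ee_rot: [3.141, 0.0, 1.7]
wrist_force: [-0.3, 1.3, 0.6]
finger_gap: 29.2
```

```bash
python3 - <<'E'
from h import *
import cv2
go([503,-246.5,187],[np.pi,0,1.70])
a=cams.camera("side")[:,:,::-1]
cv2.imwrite("pics/g4.png",cv2.resize(a[120:180,260:340],(800,600),interpolation=cv2.INTER_CUBIC))
E
```

```text
t 6.025 pos [ 502.5112 -245.2017  175.8741] rpy [3.1406 0.0004 1.7002] F [-0.2963  1.3032  0.5849] gap 29.190035774820846
shift [-0.0014  0.0003 -0.0111] turn [0.001  0.0004 0.0002]
```

View pics/g4.png

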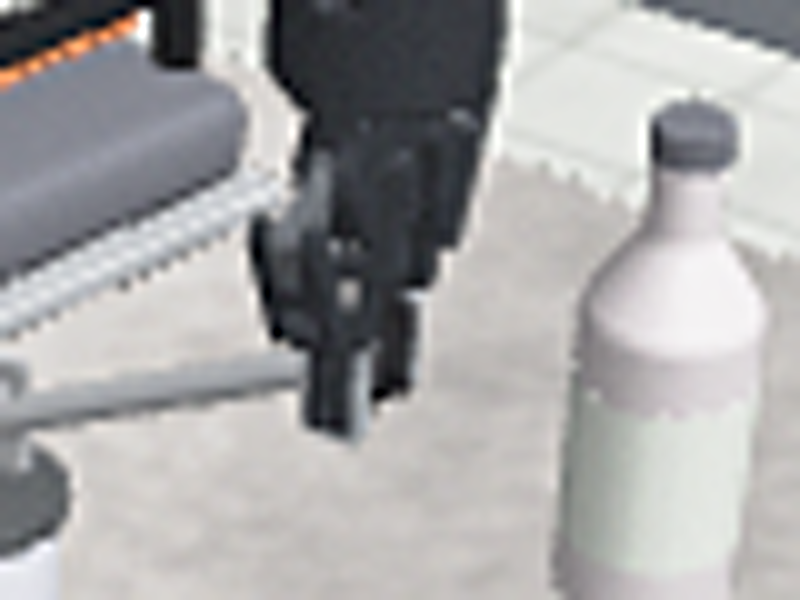

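The pads fully enclose the ball, with the tips at about (335,435) below it. Gap is unchanged, so it is a full grip. Next: pull along the arc.

Request:
apply_moves:
  steps:
    - [[0, 0, -0.0055, 0.013, 0, 0, 0], [0, 0, -0.0045, 0.013, 0, 0, 0], [0, 0, -0.0034, 0.0135, 0, 0, 0], [0, 0, -0.0023, 0.0138, 0, 0, 0], [0, 0, -0.0011, 0.0139, 0, 0, 0]]

```text
clock: 6.7
position: [489.2, -247.5, 112.6]
ee_rot: [3.131, 0.003, 1.702]
wrist_force: [2.2, 5.0, 7.5]
finger_gap: 29.5
```

```bash
cat >> h.py <<'E'
def arc(th): # lever angle -> TCP, from grip reference at rest
    e=np.array([-.9916,-.129]); a0=.45;a=.45-th
    d=170*(np.cos(a)-np.cos(a0)); return np.array([502.5+e[0]*d,-245.2+e[1]*d,175.9+170*(np.sin(a)-np.sin(a0))])
E
python3 -c "
from h import *
s=env.get_state();a=np.arcsin((s['position'][2]-175.9)/170+np.sin(.45));print('theta',.45-a, arc(.45-a))
go(arc(.8),[np.pi,0,1.7])"
```

```text
theta 0.3875197526934112 [ 486.0471 -247.3404  112.5706]
t 6.7 pos [ 489.1858 -247.4777  112.5706] rpy [3.1308 0.0034 1.7021] F [2.1605 4.9793 7.4979] gap 29.51363123700971
shift [0.0008 0.0061 0.069 ] turn [0.0108 0.0034 0.0021]
```

Request:
apply_moves:
  steps:
    - [[0, 0.0005, 0.0, 0.0139, 0.004, 0, 0], [0, 0, 0.0005, 0.0139, 0.003, 0, 0], [0, 0, 0.0015, 0.0138, 0.003, 0, 0], [0, 0, 0.002, 0.0135, 0, 0, 0], [0, 0, 0.003, 0.0132, 0, 0, 0]]

```text
clock: 7.32
position: [502.7, -245.9, 48.3]
ee_rot: [3.128, 0.007, 1.705]
wrist_force: [7.2, 7.6, 11.1]
finger_gap: 29.1
```

```bash
python3 -c "
from h import *
s=env.get_state();a=np.arcsin((s['position'][2]-175.9)/170+np.sin(.45));print('theta',.45-a, arc(.45-a))
go(arc(.8),[np.pi,0,1.7])"
```

```text
theta 0.7713852908139299 [ 494.3493 -246.2604   48.2561]
t 7.325 pos [ 502.6583 -245.854    48.2561] rpy [3.1282 0.0069 1.7048] F [ 7.1646  7.6329 11.0778] gap 29.134381547727465
shift [ 0.0007 -0.0067  0.0045] turn [0.0134 0.0069 0.0049]
```

Request:
apply_moves:
  steps:
    - [[0, 0.001, -0.003, 0.004, 0.006, 0.003, 0], [0, 0, -0.003, 0.004, 0.006, 0.003, 0], [0, 0, 0, 0.003, 0, 0, 0]]

```text
clock: 7.7
position: [507.7, -245.0, 42.0]
ee_rot: [3.122, 0.006, 1.711]
wrist_force: [4.8, 9.2, 12.5]
finger_gap: 28.2
```

```bash
python3 - <<'E'
from h import *
go(arc(.8),[np.pi,0,1.7])
import cv2
a=cams.camera("side")[:,:,::-1]
cv2.imwrite("pics/g5.png",cv2.resize(a[140:230,230:350],(800,600),interpolation=cv2.INTER_CUBIC))
E
```

```text
t 7.7 pos [ 507.7017 -244.9778   42.0498] rpy [3.1224 0.0061 1.7113] F [ 4.7698  9.1737 12.5159] gap 28.237772614851288
shift [ 0.0006 -0.0118 -0.0018] turn [0.0192 0.006  0.0113]
```

View pics/g5.png

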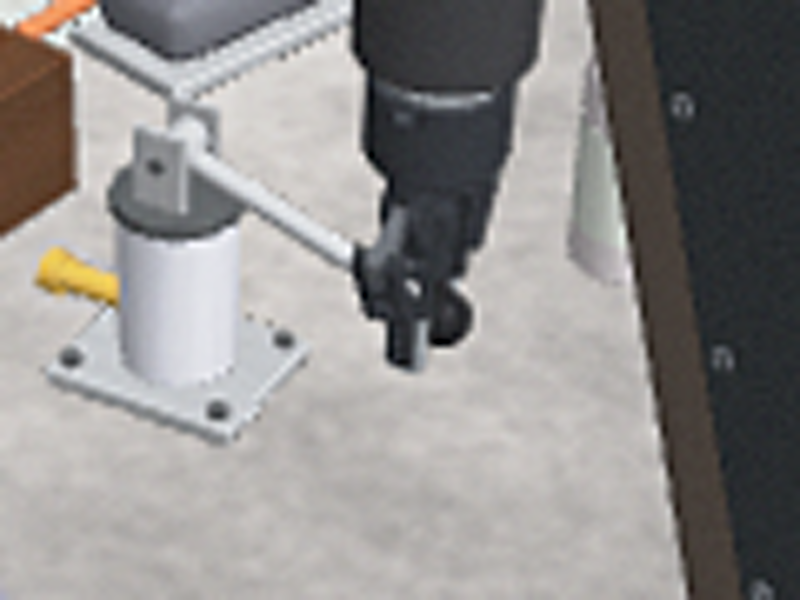

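The pads have crept toward the pivot: the ball at (452,310) sticks out past the pad edge. I'll recentre while holding it down.

Request:
apply_moves:
  steps:
    - [[0, 0, -0.01, 0.001, 0.015, 0.005, 0.01], [0, 0, -0.008, 0.001, 0.01, 0, 0]]

```text
clock: 8.0
position: [507.9, -245.2, 46.6]
ee_rot: [3.117, 0.008, 1.709]
wrist_force: [7.6, 15.0, 11.4]
finger_gap: 27.1
```

```bash
python3 - <<'E'
from h import *
s=env.get_state()
for k in s: print(k,s[k])
import cv2
a=cams.camera("side")[:,:,::-1]
cv2.imwrite("pics/g6.png",cv2.resize(a[160:205,260:320],(800,600),interpolation=cv2.INTER_CUBIC))
E
```

```text
clock 8.0
joint_positions [-0.1016  0.317  -0.4554  0.0021 -0.7727 -1.332 ]
joint_velocities [ 0.0126 -0.0441 -0.031   0.0282  0.0178  0.0016]
tau [-10.3825 -40.7196  13.8606   6.0424  -2.3838  -0.6064]
position [ 507.8672 -245.1769   46.6193]
ee_rot [3.117  0.0076 1.7094]
wrist_force [ 7.6116 15.0396 11.3878]
torque [ 5.2606 -2.8775  0.8042]
finger_gap 27.07283524665114
```

View pics/g6.png

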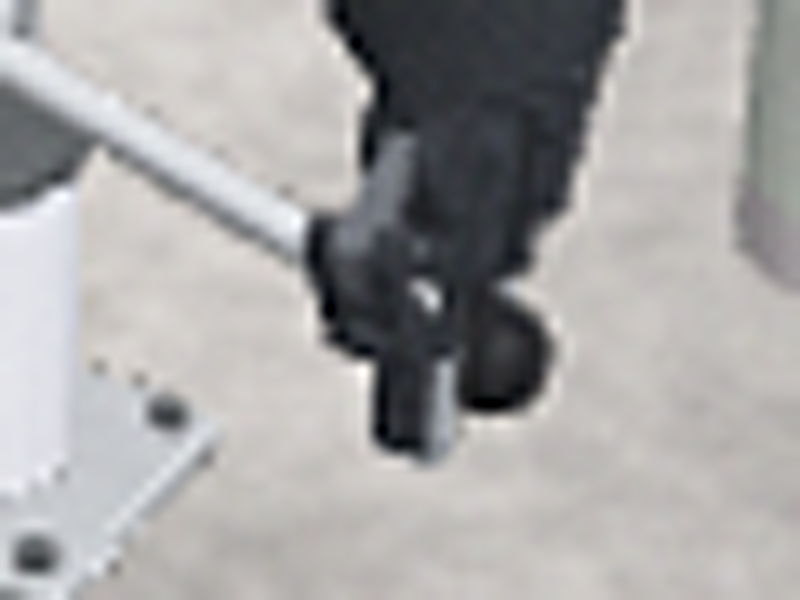

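Request:
apply_moves:
  steps:
    - [[0, 0, -0.03, 0.008, 0, 0, 0], [0, 0, -0.03, 0.008, 0, 0, 0]]
  squeeze: 35

```text
clock: 8.3
position: [511.1, -247.1, 50.6]
ee_rot: [3.01, 0.029, 1.719]
wrist_force: [57.2, 69.9, 27.3]
finger_gap: 27.6
```

```bash
python3 - <<'E'
from h import *
go(arc(.8),[np.pi,0,1.7])
u=np.array([505/13.333+260-.5,350/13.333+160-.5])
for th in(.6,.65,.7,.75,.8,.85):
    q=arc(th)-[0,1.5,175.9-224]; print(th,q,proj("side",q)-u)
E
```

```text
t 8.3 pos [ 511.058  -247.1441   50.6148] rpy [3.0098 0.0289 1.7189] F [57.1519 69.9131 27.3234] gap 27.55175924837915
shift [ 0.0035 -0.0156  0.0048] turn [0.1321 0.0276 0.0208]
0.6 [ 487.6111 -248.6369  124.6514] [ 0.5774 -4.785 ]
0.65 [ 489.0784 -248.4461  116.2821] [ 0.0498 -2.9441]
0.7 [ 490.9587 -248.2014  107.9972] [-0.5794 -1.1743]
0.75 [ 493.2472 -247.9037   99.8174] [-1.3071  0.5207]
0.8 [ 495.9382 -247.5536   91.7632] [-2.1301  2.137 ]
0.85 [ 499.0251 -247.1521   83.8547] [-3.0449  3.6715]
```

Request:
apply_moves:
  steps:
    - [[0, 0.004, -0.006, 0.005, 0.04, 0.01, 0.01], [0, 0.002, -0.004, 0.005, 0.04, 0.01, 0.01]]
  squeeze: 22

```text
clock: 8.55
position: [521.1, -243.4, 51.1]
ee_rot: [3.057, 0.02, 1.71]
wrist_force: [-3.1, -13.7, 9.2]
finger_gap: 13.2
```

Request:
apply_moves:
  steps:
    - [[0, 0, 0, 0.003, 0.03, 0.005, 0]]
  squeeze: 80

```text
clock: 8.68
position: [519.9, -243.6, 49.0]
ee_rot: [3.09, 0.015, 1.711]
wrist_force: [-17.9, 3.5, 9.3]
finger_gap: 12.4
```

```bash
python3 - <<'E'
from h import *
import cv2
go(arc(.8),[np.pi,0,1.7])
a=cams.camera("side")[:,:,::-1]
cv2.imwrite("pics/g7.png",cv2.resize(a[145:220,235:335],(800,600),interpolation=cv2.INTER_CUBIC))
E
```

```text
t 8.675 pos [ 519.9028 -243.6385   49.0228] rpy [3.0897 0.0148 1.7107] F [-17.9281   3.4689   9.2958] gap 12.357194477007006
shift [ 0.001  -0.0243  0.0041] turn [0.052  0.0145 0.0111]
```

View pics/g7.png

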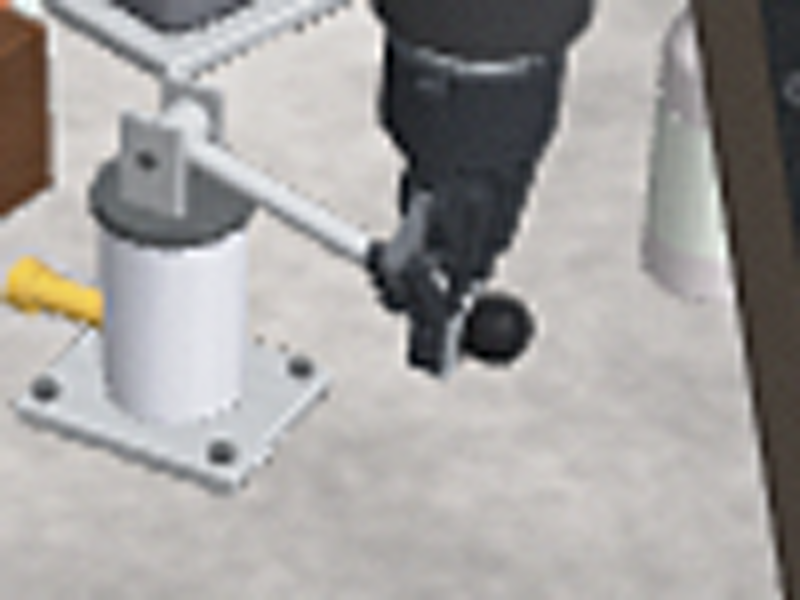

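The ball at (500,328) stands just outside the pads. The jaws now clamp the bar right behind it and the lever is still down at roughly 0.72 rad. I'll push on to the stop and watch the force.

Request:
apply_moves:
  steps:
    - [[0, 0, 0.001, 0.006, 0.015, 0, 0], [0, 0, 0.001, 0.006, 0.01, 0, 0], [0, 0, 0.001, 0.006, 0, 0, 0]]

```text
clock: 9.1
position: [529.1, -242.6, 36.6]
ee_rot: [3.108, 0.018, 1.716]
wrist_force: [-2.8, 11.7, 42.0]
finger_gap: 11.0
```

z force is 42 N, so the lever is at its stop. Now I ease it up slowly, still gripping.

Request:
apply_moves:
  steps:
    - [[0, 0, -0.001, -0.003, 0.005, 0, 0], [0, 0, -0.0015, -0.0035, 0.005, 0, 0], [0, 0, -0.0015, -0.0035, 0.005, 0, 0], [0, 0, -0.0015, -0.0035, 0.005, 0, 0], [0, 0, -0.001, -0.0035, 0.005, 0, 0], [0, 0, -0.001, -0.0035, 0, 0, 0]]
  squeeze: 60

```text
clock: 9.85
position: [521.2, -243.9, 61.6]
ee_rot: [3.133, 0.02, 1.717]
wrist_force: [-2.3, 2.5, 6.2]
finger_gap: 9.6
```

Request:
apply_moves:
  steps:
    - [[0, 0, -0.0035, -0.0035, 0.045, 0, 0], [0, 0, -0.0035, -0.0035, 0.045, 0, 0], [0, 0, -0.0035, -0.004, 0.045, 0, 0]]
  squeeze: 40

```text
clock: 10.22
position: [510.5, -245.5, 76.0]
ee_rot: [-3.013, 0.021, 1.717]
wrist_force: [-3.8, 3.3, 7.9]
finger_gap: 9.2
```

```bash
python3 - <<'E'
from h import *
import cv2
go(arc(.8),[np.pi,0,1.7])
a=cams.camera("side")[:,:,::-1]
cv2.imwrite("pics/g8.png",cv2.resize(a[140:200,250:330],(800,600),interpolation=cv2.INTER_CUBIC))
E
```

```text
t 10.225 pos [ 510.5119 -245.4943   75.9702] rpy [-3.0132  0.0212  1.7166] F [-3.797   3.2706  7.8888] gap 9.237416559635545
shift [ 0.0022 -0.0103  0.0339] turn [-0.1282  0.0222  0.0152]
```

View pics/g8.png

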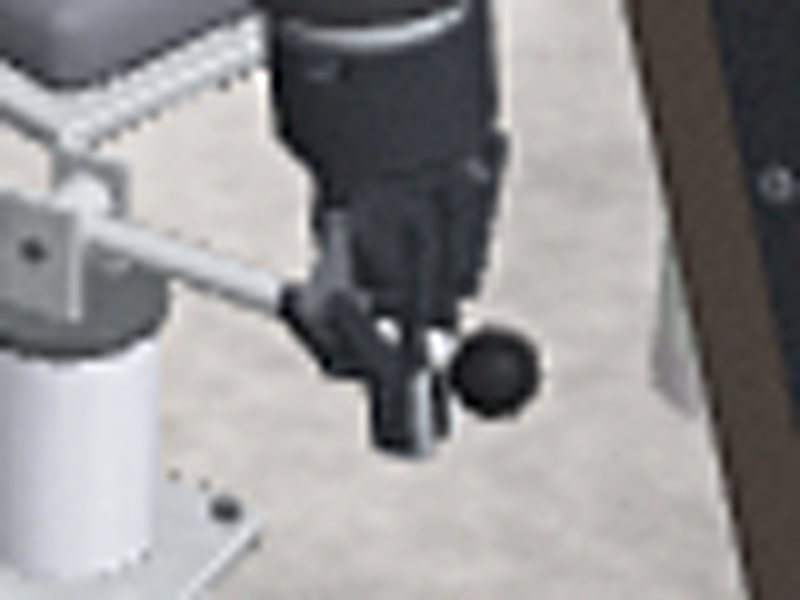

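The bar sits captive at the pad tops, with the ball at (495,370) outside; the lever is at about 0.5 rad. I continue easing, tilting the tool with the lever.

Request:
apply_moves:
  steps:
    - [[0, 0, -0.0024, -0.0036, 0.03, 0, 0], [0, 0, -0.0024, -0.0036, 0.03, 0, 0], [0, 0, -0.0024, -0.0036, 0.03, 0, 0], [0, 0, -0.0024, -0.0036, 0.03, 0, 0], [0, 0, -0.0024, -0.0036, 0.03, 0, 0], [0, 0, -0.0024, -0.0036, 0.03, 0, 0], [0, 0, -0.0024, -0.0036, 0.03, 0, 0]]

```text
clock: 11.15
position: [498.0, -247.5, 110.1]
ee_rot: [-2.791, 0.024, 1.718]
wrist_force: [-1.7, 1.9, 6.2]
finger_gap: 9.3
```

```bash
cat >> h.py <<'E'
def lev(h=60):
    s=env.get_state();R=Ro.from_euler("xyz",s["ee_rot"]).as_matrix()
    C=s["position"]-h*R[:,2]; v=C-[653.5,-226.3,150]; print("C",C,"slope",np.arctan2(v[2],np.hypot(v[0],v[1])),"r",np.linalg.norm(v),"tilt z",R[:,2],"vel",s["joint_velocities"],"F",s["wrist_force"])
E
python3 -c "
from h import *
lev()"
```

```text
C [ 518.1742 -243.1149  166.4889] slope 0.12033191800498624 r 137.35972954202907 tilt z [-0.3362 -0.0726 -0.939 ] vel [ 0.0266  0.1013  0.1729  0.0293 -0.3084 -0.0275] F [-1.7172  1.8716  6.1982]
```

Request:
apply_moves:
  steps:
    - [[0, 0, -0.0022, -0.0036, 0.03, 0, 0], [0, 0, -0.0022, -0.0036, 0.03, 0, 0], [0, 0, -0.0022, -0.0036, 0.03, 0, 0], [0, 0, -0.0022, -0.0036, 0.03, 0, 0], [0, 0, -0.0022, -0.0036, 0.03, 0, 0], [0, 0, -0.0022, -0.0036, 0.03, 0, 0], [0, 0, -0.0022, -0.0036, 0.03, 0, 0]]

```text
clock: 12.02
position: [492.8, -248.2, 145.2]
ee_rot: [-2.569, 0.026, 1.72]
wrist_force: [-3.0, 3.2, 6.2]
finger_gap: 9.0
```

```bash
python3 -c "
from h import *
lev()"
```

```text
C [ 524.7537 -242.1016  195.6032] slope 0.33807453769559237 r 137.4952476560325 tilt z [-0.5322 -0.1024 -0.8404] vel [ 0.0209  0.1249  0.1745  0.0273 -0.2901 -0.0098] F [-2.9643  3.1814  6.2296]
```

Request:
apply_moves:
  steps:
    - [[0, 0, -0.002, -0.0034, 0.025, 0, 0], [0, 0, -0.002, -0.0034, 0.025, 0, 0], [0, 0, -0.001, -0.003, 0.015, 0, 0], [0, 0, -0.001, -0.003, 0.015, 0, 0]]

```text
clock: 12.52
position: [490.4, -248.1, 155.3]
ee_rot: [-2.476, 0.022, 1.717]
wrist_force: [-7.5, -5.3, -11.4]
finger_gap: 9.1
```

```bash
python3 -c "
from h import *
lev()"
```

```text
C [ 526.9131 -241.6367  202.5367] slope 0.3908181866531186 r 137.9114060831565 tilt z [-0.6082 -0.1074 -0.7865] vel [-0.0012  0.0891  0.0825 -0.0016 -0.156  -0.0007] F [ -7.4657  -5.3132 -11.3902]
```

Force has reversed to −11 N, so the lever is against its top stop. Now release and withdraw.

Request:
apply_moves:
  steps:
    - [[0, 0, 0, 0, 0, 0, 0], [1, 0, 0, 0, 0, 0, 0], [1, 0, 0, 0, 0, 0, 0], [1, 0, 0, 0, 0, 0, 0], [1, 0, 0, 0, 0, 0, 0], [1, 0, 0, -0.02, 0, 0, 0], [1, 0, 0, -0.035, 0, 0, 0], [1, 0, 0, -0.045, 0, 0, 0], [1, 0, 0, -0.03, -0.12, 0, 0]]

```text
clock: 13.65
position: [570.7, -233.6, 255.1]
ee_rot: [-2.589, 0.02, 1.718]
wrist_force: [1.1, 0.4, -0.4]
finger_gap: 85.6
```

```bash
python3 -c "
from h import *
import cv2
lev()
go([530,246.7,230],[np.pi,0,1.7])
# check ball at rest by dark-blob at its original pixel
a=cams.camera('side'); print(a[153:159,293:299].mean(2).astype(int))
p=np.array([530.3,246.7])
for yaw in (-.19,):
  print('noses',[np.pi-.19+.6-t for t in(0,1.2)])
"
```

```text
C [ 601.6923 -227.9439  306.1537] slope 1.2502997136755238 r 164.5317962279903 tilt z [-0.5167 -0.0939 -0.851 ] vel [-0.0244 -0.5187  0.1344 -0.1191  0.3757  0.0443] F [ 1.0918  0.4319 -0.434 ]
t 13.65 pos [ 570.6908 -233.5807  255.0936] rpy [-2.589   0.0204  1.7175] F [ 1.0918  0.4319 -0.434 ] gap 85.6303873100182
shift [ 0.4815  0.0335 -0.0027] turn [-0.5524  0.0248  0.0114]
[[44 45 44 44 44 46]
 [46 46 45 45 45 44]
 [43 44 41 47 45 44]
 [41 48 47 43 44 44]
 [45 46 44 46 47 42]
 [45 43 45 45 44 47]]
noses [3.5515926535897933, 2.351592653589793]
```

Request:
apply_moves:
  steps:
    - [[1, 0, 0, -0.03, -0.14, 0, 0], [1, 0.05, 0, -0.01, -0.14, 0, 0], [1, 0.055, 0, 0, -0.14, 0, 0], [1, 0.055, 0, 0, -0.12, 0, 0], [1, 0.055, 0, 0, 0, 0, 0], [1, 0.055, 0, 0, 0, 0, 0], [1, 0.055, 0, 0, 0, 0, 0], [1, 0.055, 0, 0, 0, 0, 0]]

```text
clock: 14.7
position: [536.3, 151.5, 295.0]
ee_rot: [3.106, 0.021, 1.711]
wrist_force: [1.1, 0.2, 0.1]
finger_gap: 85.4
```

```bash
python3 -c "
from h import *
go([530.3,246.7,230],[np.pi,0,-1.16])
print(env.get_state()['joint_positions'])"
```

```text
t 14.7 pos [536.2932 151.5278 294.974 ] rpy [3.1058 0.0205 1.7112] F [1.1462 0.205  0.1474] gap 85.36187319356195
shift [0.0964 0.0051 0.0632] turn [ 0.0365 -0.0474  2.871 ]
[ 0.6538  0.0952 -0.1425  0.0367 -1.3121 -2.0928]
```

Request:
apply_moves:
  steps:
    - [[1, 0.048, 0.003, 0.02, 0.018, -0.01, 0], [1, 0.048, 0.002, 0.02, 0.018, -0.01, 0], [1, 0, 0, 0, 0, 0, -0.18], [1, 0, 0, 0, 0, 0, -0.18], [1, 0, 0, 0, 0, 0, -0.18], [1, 0, 0, 0, 0, 0, -0.18], [1, 0, 0, 0, 0, 0, -0.18], [1, 0, 0, 0, 0, 0, -0.18], [1, 0, 0, 0, 0, 0, -0.18], [1, 0, 0, 0, 0, 0, -0.18]]

```text
clock: 15.95
position: [525.8, 252.9, 254.5]
ee_rot: [-3.103, 0.007, -3.08]
wrist_force: [0.2, 0.1, -0.5]
finger_gap: 85.6
```

Request:
apply_moves:
  steps:
    - [[1, 0, 0, 0, 0, 0, -0.18], [1, 0, 0, 0, 0, 0, -0.18], [1, 0, 0, 0, 0, 0, -0.18], [1, 0, 0, 0, 0, 0, -0.18], [1, 0, 0, 0, 0, 0, -0.18], [1, 0, 0, 0, 0, 0, -0.18], [1, 0, 0, 0, 0, 0, -0.18], [1, 0, 0, 0, 0, 0, -0.18], [1, 0, 0, 0, 0, 0, -0.18], [1, 0, 0, 0, 0, 0, -0.18]]

```text
clock: 17.2
position: [524.4, 251.0, 257.8]
ee_rot: [3.141, -0.038, -1.219]
wrist_force: [-0.3, 0.4, -0.7]
finger_gap: 85.7
```

```bash
python3 -c "
from h import *
go([530.3,246.7,150],[np.pi,0,-1.16])
print(env.get_state()['joint_positions'])"
```

```text
t 17.2 pos [524.3728 250.9591 257.7898] rpy [ 3.1415 -0.0378 -1.2192] F [-0.3127  0.4093 -0.6545] gap 85.69856170684045
shift [ 0.002  -0.0041  0.1079] turn [ 0.0013 -0.0378 -0.0592]
[ 0.8072  0.1777 -0.1272  0.0353 -1.2828  1.1049]
```

Request:
apply_moves:
  steps:
    - [[0.5, 0.006, -0.004, 0.03, 0.001, -0.038, -0.059], [0.5, 0, 0, 0.04, 0, 0, 0], [0.5, 0, 0, 0.04, 0, 0, 0], [0.5, 0, 0, 0.02, 0, 0, 0], [0.5, 0, 0, 0, 0, 0, 0]]

```text
clock: 17.82
position: [531.2, 245.5, 127.3]
ee_rot: [-3.137, 0.002, -1.155]
wrist_force: [0.1, 0.2, 0.7]
finger_gap: 43.0
```

```bash
python3 - <<'E'
from h import *
import cv2
go([530.3,246.7,85],[np.pi,0,-1.16])
a=cams.camera("side")[:,:,::-1]
cv2.imwrite("pics/d1.png",cv2.resize(a[220:310,130:250],(800,600),interpolation=cv2.INTER_CUBIC))
E
```

```text
t 17.825 pos [531.2248 245.461  127.3371] rpy [-3.1366  0.0024 -1.155 ] F [0.058  0.1945 0.7002] gap 42.99491958655376
shift [-0.0014  0.0006  0.0423] turn [-0.005   0.0024  0.005 ]
```

View pics/d1.png

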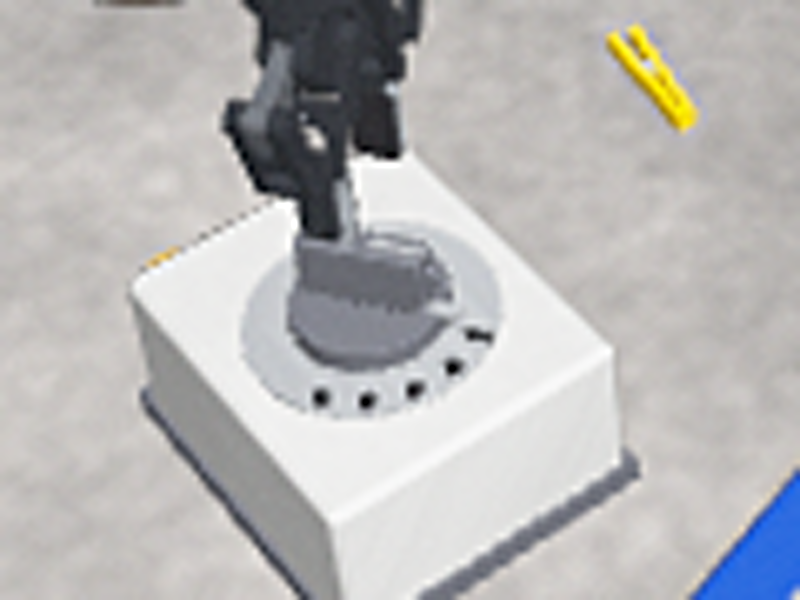

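```bash
python3 - <<'E'
from h import *
f=lambda q:(proj("side",q)-[130,220]+.5)*6.667
for z in(85,130,150,160,170): print(z,f([530.3,246.7,z]))
d=np.array([np.cos(-1.16),np.sin(-1.16),0])
for z in(150,160,170):
  for s in(-21.5,21.5): print(z,s,f(np.array([531.2,245.5,z])+s*d))
E
```

```text
85 [370.3364 318.063 ]
130 [358.0247 242.9057]
150 [352.3523 208.2787]
160 [349.4679 190.6707]
170 [346.5506 172.862 ]
150 -21.5 [331.1652 242.9684]
150 21.5 [374.2256 169.4022]
160 -21.5 [328.1169 225.3031]
160 21.5 [371.5103 151.8655]
170 -21.5 [325.0332 207.4334]
170 21.5 [368.7646 134.1321]
```

Tips at (325,235) and (380,152) straddle the grip bar. They are centred, about 30 mm above the TCP reading. Descend about 44 mm with a force check.

Request:
apply_moves:
  steps:
    - [[0.5, -0.001, 0.0005, 0.02, -0.004, 0.002, 0.004], [0.5, 0, 0, 0.012, 0, 0, 0], [0.5, 0, 0, 0.007, 0, 0, 0], [0.5, 0, 0, 0.005, 0, 0, 0]]

```text
clock: 18.38
position: [534.0, 248.9, 88.5]
ee_rot: [-3.131, 0.002, -1.158]
wrist_force: [0.3, -0.2, 0.5]
finger_gap: 42.6
```

Request:
apply_moves:
  steps:
    - [[0, 0, 0, 0, 0, 0, 0], [0, 0, 0, 0, 0, 0, 0], [0, 0, 0, 0, 0, 0, 0], [0, 0, 0, 0, 0, 0, 0], [0, 0, 0, 0, 0, 0, 0]]
  squeeze: 50

```text
clock: 19.0
position: [534.3, 248.7, 89.2]
ee_rot: [-3.13, 0.002, -1.158]
wrist_force: [0.9, 0.3, -1.2]
finger_gap: 12.5
```

```bash
python3 - <<'E'
from h import *
go([530.3,246.7,83],[np.pi,0,-1.16]); s=env.get_state();print(s["torque"],s["joint_positions"])
E
```

```text
t 19.0 pos [534.3307 248.66    89.1551] rpy [-3.1301  0.0021 -1.1576] F [ 0.8962  0.255  -1.2397] gap 12.499936342883988
shift [0.0002 0.0045 0.0061] turn [-0.0115  0.0022  0.0024]
[-0.195  -0.1557  0.0451] [ 0.7685  0.3111 -0.3429  0.0025 -0.9052  1.214 ]
```

Request:
apply_moves:
  steps:
    - [[0, 0.0005, 0, 0, 0, 0, 0.1], [0, 0.0005, 0, 0, 0, 0, 0.1], [0, 0.0005, 0, 0, 0, 0, 0.1], [0, 0.0005, 0, 0, 0, 0, 0.1], [0, 0.0005, 0, 0, 0, 0, 0.1], [0, 0.0005, 0, 0, 0, 0, 0.1]]

```text
clock: 19.75
position: [534.6, 246.7, 89.2]
ee_rot: [-3.134, 0.009, -1.774]
wrist_force: [-0.7, 1.3, -1.4]
finger_gap: 12.5
```

```bash
python3 - <<'E'
from h import *
go([530.3,246.7,89],[np.pi,0,-2.358]); s=env.get_state();print(s["torque"],s["joint_positions"])
E
```

```text
t 19.75 pos [534.5907 246.6926  89.1723] rpy [-3.1336  0.0092 -1.7744] F [-0.6571  1.2588 -1.4096] gap 12.530743351861393
shift [0.0009 0.0042 0.0001] turn [-0.0051  0.0113  0.5835]
[-0.0137 -0.1658  0.1853] [ 0.7652  0.31   -0.3443  0.0018 -0.9044  0.6008]
```

Request:
apply_moves:
  steps:
    - [[0, 0.0005, 0, 0, 0, 0, 0.1], [0, 0.0005, 0, 0, 0, 0, 0.1], [0, 0.0005, 0, 0, 0, 0, 0.1], [0, 0.0005, 0, 0, 0, 0, 0.1], [0, 0.0005, 0, 0, 0, 0, 0.1], [0, 0.0003, 0, 0, 0, 0, 0.05]]

```text
clock: 20.5
position: [533.8, 245.1, 89.2]
ee_rot: [-3.139, 0.013, -2.341]
wrist_force: [0.6, 1.1, -1.5]
finger_gap: 12.5
```

```bash
python3 - <<'E'
from h import *
import cv2
go([530.3,246.7,89],[np.pi,0,-2.358]); s=env.get_state();print(s["torque"],s["joint_positions"])
a=cams.camera("side")[:,:,::-1]; cv2.imwrite("pics/d2.png",cv2.resize(a[220:310,130:250],(800,600),interpolation=cv2.INTER_CUBIC))
# pointer: bright non-grey? print expected nose pixel on disc for several angles
for t in(1.0,1.1,1.2,1.3):
    b=3.5516-t; print(t,proj("side",[530.3+31*np.cos(b),246.7+31*np.sin(b),112]))
E
```

```text
t 20.5 pos [533.812  245.1388  89.1856] rpy [-3.1392  0.0129 -2.341 ] F [ 0.6203  1.0549 -1.4904] gap 12.464792463192598
shift [0.0013 0.0036 0.0002] turn [-0.0023  0.0129  0.017 ]
[-0.1871 -0.3355  0.1727] [ 0.7645  0.3074 -0.3485  0.0025 -0.9019  0.0345]
1.0 [185.7795 268.6099]
1.1 [184.6293 268.8284]
1.2 [183.471  268.9621]
1.3 [182.3173 269.0095]
```

Request:
apply_moves:
  steps:
    - [[0, 0, 0, 0, 0, 0, 0.02], [0, 0, 0, 0, 0, 0, 0.003]]

```text
clock: 20.8
position: [533.8, 245.1, 89.2]
ee_rot: [-3.139, 0.013, -2.365]
wrist_force: [0.5, -0.2, -1.4]
finger_gap: 12.4
```

```bash
python3 - <<'E'
from h import *
go([530.3,246.7,89],[np.pi,0,-2.358]); s=env.get_state();print(s["torque"])
np.set_printoptions(linewidth=250)
a=cams.camera("side").mean(2).astype(int)
print("cols 166-202 rows 254-286");print(a[254:287,166:203])
for q in [(528,-246)]: pass
E
```

```text
t 20.8 pos [533.7612 245.0915  89.1708] rpy [-3.1393  0.0126 -2.3651] F [ 0.4844 -0.2187 -1.4175] gap 12.403191933471357
shift [0.0013 0.0036 0.0001] turn [-0.0024  0.0126 -0.0071]
[-0.2233 -0.2738  0.1817]
cols 166-202 rows 254-286
[[240 237 237 ... 238 240 242]
 [236 236 237 ... 239 239 240]
 [236 236 237 ... 231 240 239]
 ...
 [154 212 239 ... 246 248 247]
 [146 155 219 ... 248 245 237]
 [153 147 163 ... 242 230 229]]
```

```bash
python3 - <<'E'
from h import *
a=cams.camera("side").mean(2).astype(int)
print("     "+" ".join(f"{c:3d}" for c in range(168,202)))
for r in range(256,284): print(r," "," ".join(f"{v:3d}" for v in a[r,168:202]))
E
```

```text
168 169 170 171 172 173 174 175 176 177 178 179 180 181 182 183 184 185 186 187 188 189 190 191 192 193 194 195 196 197 198 199 200 201
256   237 236 237 238 238 239 243 240 129  38  84 206 144  49 150 136 158 136  87 201 139  42  54 111 174 197 215 210 208 209 210 214 229 241
257   236 236 237 237 239 228 219 219 122  33  74 208 192  47 158 201 176 136 104 201 179  35  54 121 142 144 164 214 211 209 209 207 211 224
258   237 237 238 238 226 210 210 222 215  25  59 176 194  44 158 210 178 133  93 200 183  53  73 146 140 136 139 187 213 213 207 207 206 210
259   238 238 240 219 205 206 215 218 154  99  88 152 197  88 146 206 160 133 103 202 195 130 133 145 141 137 136 143 182 211 210 211 208 207
260   238 239 220 205 205 208 213 162 132 136 136 170 202 110 143 207 156 137 106 143 169 141 143 140 140 139 137 133 149 217 211 209 210 210
261   239 220 205 207 210 208 171 133 136 141 137 143 132 108 142 203 155 141 100 107 145 138 139 138 140 139 139 136 136 167 210 209 208 209
262   226 203 204 207 211 210 133 133 137 139 139 136 135 113 148 226 153 138 101 105 144 142 139 141 139 140 14
[... 2311 characters left out ...]
 243 241 173 183 206 206 206 205  28  35 136 220 207 208 209  75  68 148 218 212 213 212  92 114 207 213 228 222 241 241 239 239 238
280   240 241 244 241 220 180 188 207 205  84  63 164 217 212 212 207   0  37 165 215 211 209 210 201 198 233 221 241 240 241 240 237 238 239
281   242 241 242 242 242 240 219 189 221 181 197 203 213 211 210 206 143 152 206 206 198 199 228 225 244 243 240 240 240 240 238 239 239 240
282   241 242 241 241 240 241 241 240 243 227 230 219 195 209 211 215 207 203 226 218 232 242 242 240 243 242 241 239 239 239 239 239 239 238
283   239 242 242 241 241 240 241 241 241 241 242 241 240 242 243 243 244 243 243 240 241 242 242 241 240 240 239 239 238 239 239 239 240 244
```

```bash
python3 - <<'E'
from h import *
a=cams.camera("side").mean(2).astype(int); print("ball px",a[150:161:2,290:302:2])
go([530.3,246.7,89],[np.pi,0,-2.358]); print(env.sign_off())
E
```

```text
ball px [[199 204 213 176 211 201]
 [208 169  53  36  54 219]
 [188  22  43  59  54  84]
 [176  19  42  54  46  69]
 [131  68  26  38  29 157]
 [212 211 149 101 206 201]]
t 20.95 pos [533.7379 245.0956  89.1524] rpy [-3.1393  0.0126 -2.3649] F [ 0.2465  0.0749 -0.9997] gap 12.265836202836716
shift [0.0013 0.0036 0.0001] turn [-0.0023  0.0126 -0.0069]
the job is handed in; nothing more can be done
None
```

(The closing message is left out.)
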